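Take a blister pack off a display peg and stand it in the pocket rack

ROBOT

A 6-joint arm with a two-finger parallel gripper is mounted at the origin on a cart in front of the work surface, level with it; the furniture and walls round the work are solid. World frame = base frame: x ahead of the robot, y to its left, z up, the work surface at z = 0. Lengths are in mm, angles in degrees, forces in N, time in s.
With the tool pointing down it reaches from about 350 to 850 mm from the base axis. Payload 8.1 kg.
Tool frame: the origin (TCP) lies between the finger pads; the fingertips stand ahead of it and the grasp point (between the pads) lies 2 mm behind it (nose_length is the z of the fingertips in the tool frame, in mm); z points along the fingers, y is the direction in which the jaws open and shut (so a half turn about z gives the same grasp; the last joint's range is limited). The gripper opens to 85 mm and grips with 20 to 120 N. Pads are 22 mm wide; open, the fingers measure 114 mm over their backs; the gripper's body (76 mm by 85 mm) begins 54 mm behind the grasp point. The pads swing forward as they close: fully open they stand 13 mm farther back than shut.
Start: joints at [58.419, 7.471, 85.268, -0, 87.261, -4.893], TCP at [269.463, 536.092, 209.592] pointing down, gripper open.
Joint ranges: [-169.43, 169.43], [-51.17, 129.36], [1.28, 143.12], [-76.62, 256.62], [0, 156.53], [-152.29, 152.29]. Speed limits (degrees/s): [136.94, 136.94, 159.86, 180, 180, 180].

INTERFACE

Orientations are given as [roll, pitch, yaw] about the fixed x, y, z axes, in that order (R = Rz(yaw) Ry(pitch) Rx(roll)).
In Python, from bench import * gives the robot as it stands.
- The arm moves only by the tool jog_arm, never from a script. Its argument "plan" is a list of rows, each a list of 3 entries, a list of its own where there are three numbers: the turn, a rotation vector about the tool's x, y, z in degrees, then the shift along the tool's x, y, z in m, then the gripper's target within -1 to 1 (fully open at 1, half-way at 0, shut at -1). A call has 1 to 12 rows; each row is the pose to reach, as a shift and turn from the pose commanded when the call began, along the tool's axes at that moment; what a row does not reach only later rows make up. A row lasts 1/8 s, in which the tool goes at most 62.5 mm and 10.7 degrees, less where a joint would pass 70% of its speed; a pose out of reach is approached as far as the arm can. A call with a gripper value outside its range is refused whole. The fingers move at their own pace and stop on an object; "force" is the grip in N (left out, the last holds). Time passes only in rows, so rows that repeat a pose let the fingers close. It gives the time, the measured TCP pose, the force and the opening at its end, in the units of the state.
- sense(): the state, without advancing time (a new reading comes with each control period).
- snapshot(name): name is "scene" or "top" or "wrist"; returns (picture, depth): 420x560x3 uint8, blue, green, red; 420x560 float32, mm along the optical axis (not along the pixel's ray), 0 where there is no reading.
- camera_info(name): a dict with "fov_y" (degrees; the focal length in pixels is half the picture's height over the tangent of half this angle, whatever the lens; pixels are square), "cx", "cy" (the principal point, pixels), "origin" and "orientation" of the camera in the world. Camera axes: x right, y down, z forward; pixel columns grow to the right and rows downward; lengths in mm; the calibration is good to about 2 mm. A picture is of the moment at which its call begins: read the wrist's pose just before it. camera_info takes no time and is no camera call; for the wrist camera it gives the pose at the moment of the call.
- hand_in(): hands the job in, once; it reports no verdict.
The state is a dict: "time": time; "joint_pos": joint angles; "qd": joint speeds; "joint_efforts": joint torques, N m; "tool_pos": TCP position; "tcp_rot": TCP orientation; "ft_force": force on the tool from outside, world axes, zero at the start; "wrist_torque": the same for the moment, N m; "finger_gap": finger opening in mm.
Only numpy, scipy, OpenCV 4.12 (cv2) and the standard library are available. Lean on these libraries where they do the work, as an engineer would, in place of code of your own. Each camera call takes 0.05 s, during which the arm holds its last target.

TASK

Take the hanging blister pack off the peg stand: slide it out along the peg until it meets the upturned tip, then lift it as you go on sliding so that its hang slot rides over the tip, without ever forcing it against the peg, which is only springy wire. Carry it over to the grey pocket rack, set it down gently in the pocket, standing upright on the pocket's floor with its hang slot at the top, and let go.

Things in the scene. Friction and masses are not known exactly. Their poses are not given: they have to be found in the camera images.
- peg_stand: Display stand, fixed to the bench: dark steel foot 90 x 110 mm, aluminium post, grey clamp block on top (26 x 34 mm, top at 180 mm). Origin on the bench under the post's axis, z up. A 6 mm steel wire peg juts out level from the clamp along the stand's -x axis. The wire springs up and down, 2.5 to 5 N per mm at its bend (less when it reaches farther); over 10 N between pack and stand would spoil it.
- peg_root (a point): Where the peg's centre line crosses the post's axis, 165 mm above the bench; the peg runs along -x from here. Its outer end bends up at 45 degrees (14 mm of rise in 14 mm of run) and ends round. How far it sticks out is set by hand and not measured: the bend starts anywhere from 100 to 150 mm from here, so its centre line ends at 114 to 164 mm.
- pack: White blister pack, rigid, 65 to 125 g, 56 mm wide (y), 12 mm deep (x), 110 mm tall (z), hanging 65 to 85 mm from the post's axis, broad face square to the peg within 0.1 rad. Origin: centre of its underside, z up. Its side rails (8 mm wide, 12 mm deep) run the full height and can be gripped across the 56 mm width from above, a finger either side of the peg; a 3 mm web lies between, in the plane x = 0.
- pack_slot (a point): Centre of the pack's hang slot, 88.5 mm above the underside: an opening 18 mm wide (y), 15 mm high (z) through the 3 mm web, with 14 mm of web above it. Hanging, its top edge rests on the peg. On the straight of the peg the pack can be lifted at most 9 mm; on the upturned tip the slot has about 3.5 mm of play up and down.
- pocket_rack: Grey upright pocket on a 70 x 100 x 10 mm foot, fixed to the bench. Origin on the bench under the pocket's centre, z up. The pocket is open at the top, 18 mm wide inside (x) and 64 mm long inside (y), with 5 mm walls; floor 10 mm and rim 48 mm above the bench. The pack stands in it with its width along the rack's y axis, either face to the front.
- pocket_floor (a point): Centre of the pocket's floor, 10 mm above the bench; axes as the rack's.
There are look-alikes about, which are no part of the job. There is more than one size of the pocket_rack; the job needs the larger. Of the things that look like the pack, the smaller one is meant.

How it is judged (in metres and radians):
On the way:
1. the pack is off the peg, held by the fingers: more than 172 mm (horizontally) from the post, its underside more than 30 mm above the bench (horizontal distance between pack and peg_stand above 0.172 m and height (world z) of pack above 0.03 m and contact force between the fingers and pack above 0.5 N), for 0.1 s.
At the end, for the whole second after the job is handed in: The pack stands in the pocket at rest and released: underside within 4 mm of the pocket's floor, its centre within 9 mm of the pocket's centre, its z axis (slot at the top) within 0.15 rad of vertical (z of pack in the frame of pocket_floor between -0.003 and 0.004 m and horizontal distance between pack and pocket_floor below 0.009 m and angle between pack's own z axis and vertical below 0.15 rad and linear speed of pack below 0.02 m/s and contact force between each of the arm, the fingers and pack below 0.05 N); the robot touches nothing.
It fails at once if the pack is forced against the peg or its stand (more than 10 N) (contact force between pack and peg_stand above 10 N).
It fails at once if the pack is rammed into the rack (more than 60 N) (contact force between pack and pocket_rack above 60 N).
It fails at once if the pack is dropped: it moves faster than 0.45 m/s (a fall of about 10 mm) with no finger on it (linear speed of pack above 0.45 m/s and contact force between the fingers and pack below 0.05 N).
It also fails if it takes over 72 s, if anything falls off the work surface, if the arm or the gripper's body presses on something with over 40 N, if the wrist force passes 120 N, or if a joint passes its speed limit or range.

## Working session

There is one attempt and no reset: what is moved stays moved. The work goes in short steps, Python scripts to look and compute and a tool call to move; the robot and the scene stay as the last step left them, time stands still between calls to the robot, and variables do not carry over. Pictures are saved under pics/ and viewed, and the job is handed in when it is done.

Besides the shell and the picture viewer there is one more tool, called after ">>>" as name(argument=value, ...) on one line, values as JSON. jog_arm: Moves the arm, as the interface text tells. Its arguments: {"type":"object","properties":{"plan":{"type":"array","items":{"type":"array"}},"force":{"type":"number"}},"required":["plan"]}

```bash
ls; mkdir -p pics
python3 - <<'E'
from bench import *
import cv2,numpy as np
print(sense())
for n in ("scene","top","wrist"):
    print(n,camera_info(n))
    p,d=snapshot(n); cv2.imwrite(f"pics/{n}0.png",p); np.save(f"pics/{n}0.npy",d); np.save(f"pics/{n}0c.npy",camera_info(n))
    print((d>0).mean())
E
```

```text
pics
{'time': 0.0, 'joint_pos': array([ 5.84195244e+01,  7.51547585e+00,  8.53308076e+01,  8.61235286e-04,
        8.72601586e+01, -4.89301783e+00]), 'qd': array([ 0.06480765,  0.06273241, -0.13702383, -0.06963249, -0.05499539,
        0.00569544]), 'joint_efforts': array([-1.35203089e-03, -5.69409227e+01, -5.00545013e+01, -2.78984669e-05,
        1.49371993e-02,  6.46960373e-06]), 'tool_pos': array([269.13716533, 535.58822845, 208.52597578]), 'tcp_rot': array([-1.79894019e+02, -9.93606865e-03,  1.53312491e+02]), 'ft_force': array([-0.06385052,  0.64025569, -0.48289275]), 'wrist_torque': array([-0.05378323, -0.00367553,  0.06088206]), 'finger_gap': 85.34870772253494}
scene {'fov_y': 54.512888875200204, 'cx': 279.08263705150137, 'cy': 212.63882133115607, 'origin': array([ 277.10663179, -711.98077411,  721.65542667]), 'orientation': array([-129.25298715,    0.34771454,  -27.70093123])}
0.9959438775510204
top {'fov_y': 57.59897966045163, 'cx': 284.29361120249564, 'cy': 206.16356518464315, 'origin': array([426.7242455 , -67.51123136, 966.65414722]), 'orientation': array([-1.67866854e+02, -1.36914289e-01, -8.73676572e+01])}
0.9961181972789116
wrist {'fov_y': 66.87358751405066, 'cx': 276.4510775842267, 'cy': 205.34447536535143, 'origin': array([198.61848692, 571.25062294, 373.50362504]), 'orientation': array([1.62113473e+02, 3.90910388e-02, 6.33190657e+01])}
0.9961522108843538
```

View pics/scene0.png

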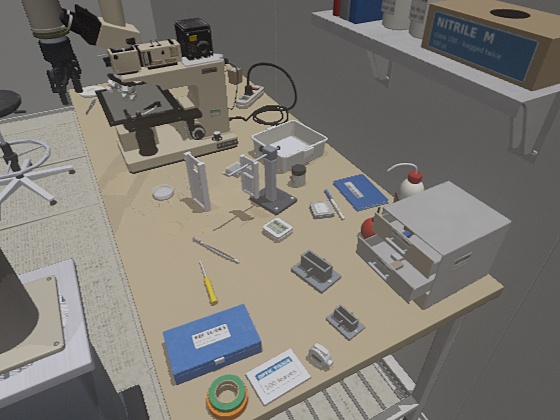

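View pics/top0.png

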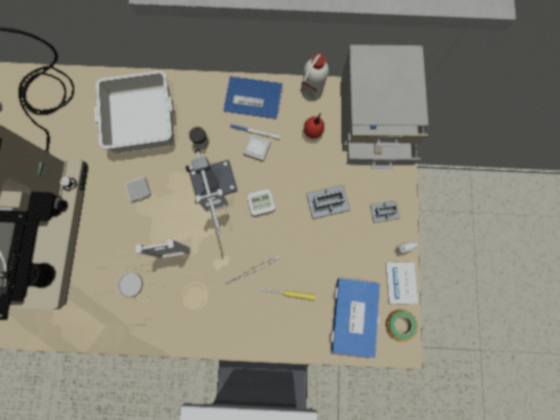

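View pics/wrist0.png

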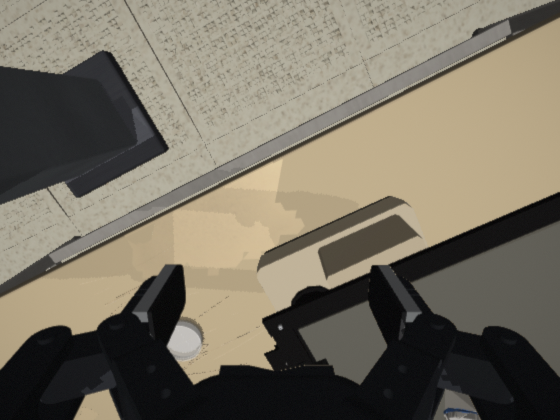

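The scene view shows the stand at about (270,180) with the pack hanging at (250,175). The look-alike stands at (198,182), with the large rack at (316,268) and the small one at (345,320). I'll build the helpers and zoom in.

```bash
cat > h.py <<'E'
import numpy as np,cv2
from scipy.spatial.transform import Rotation as Ro
def load(n): return cv2.imread(f"pics/{n}.png"),np.load(f"pics/{n}.npy"),np.load(f"pics/{n}c.npy",allow_pickle=True).item()
def pr(c):
    R=Ro.from_euler('xyz',c['orientation'],degrees=True).as_matrix(); f=210/np.tan(np.radians(c['fov_y']/2)); return R,f
def cloud(d,c):
    R,f=pr(c); v,u=np.mgrid[:d.shape[0],:d.shape[1]]
    P=np.stack([(u-c['cx'])/f*d,(v-c['cy'])/f*d,d],-1)
    return P@R.T+c['origin']
def plane(u,v,z,c):
    R,f=pr(c); r=R@np.array([(u-c['cx'])/f,(v-c['cy'])/f,1]); return c['origin']+r*(z-c['origin'][2])/r[2]
def proj(p,c):
    R,f=pr(c); q=R.T@(np.asarray(p)-c['origin']); return np.array([q[0]/q[2]*f+c['cx'],q[1]/q[2]*f+c['cy']])
E
python3 - <<'E'
from h import *
for n,(x0,x1,y0,y1) in dict(scene0=(170,360,130,350),top0=(120,300,130,280)).items():
    p,d,c=load(n); P=cloud(d,c)
    q=p[y0:y1,x0:x1]; s=min(800/q.shape[1],600/q.shape[0]); cv2.imwrite(f"pics/{n}z.png",cv2.resize(q,None,fx=s,fy=s,interpolation=cv2.INTER_CUBIC)); print(n,s)
p,d,c=load("top0");P=cloud(d,c)
for u,v in [(200,160),(205,175),(210,190),(214,210),(218,230),(222,250),(163,249),(230,190),(328,201),(385,211),(260,203)]: print(u,v,P[v,u].round())
E
```

```text
scene0 2.727272727272727
top0 4.0
200 160 [690. 125. 178.]
205 175 [660. 115. 165.]
210 190 [666. 133.  10.]
214 210 [583.  88. 166.]
218 230 [539.  74. 177.]
222 250 [514.  92.   1.]
163 249 [501. 207. 106.]
230 190 [667.  81.  15.]
328 201 [ 650. -172.   14.]
385 211 [ 632. -318.    9.]
260 203 [635.   1.  21.]
```

View pics/scene0z.png

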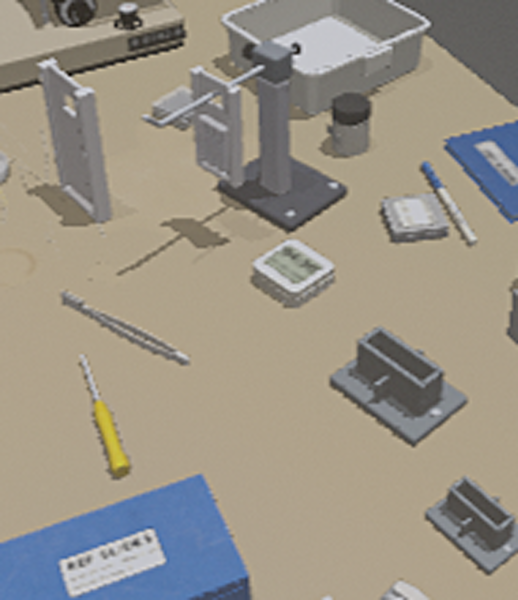

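View pics/top0z.png

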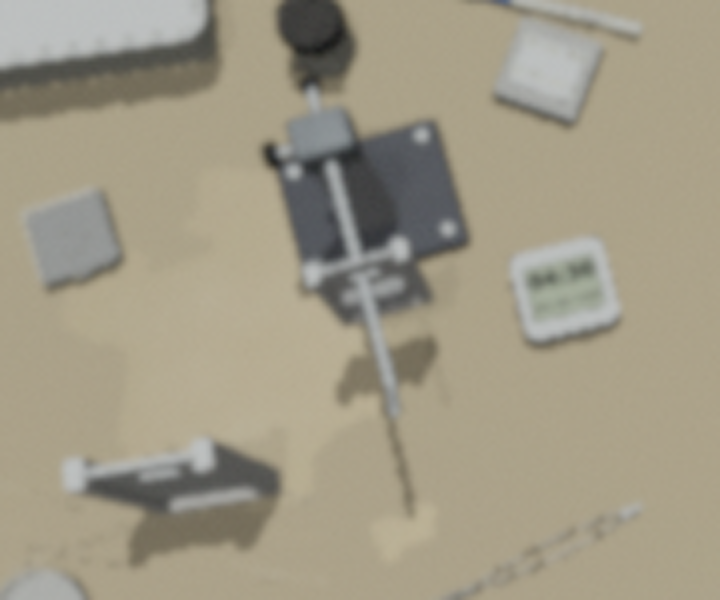

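Top zoom (4x, offset 120,130): the clamp is at (322,133), the peg tip at (393,412), and the rail tops of the hanging pack at (313,274) and (400,250).

Run:
```python
from h import *
p,d,c=load("top0");P=cloud(d,c)
Q=P.reshape(-1,3); 
def sel(x0,x1,y0,y1,z0,z1): return Q[(Q[:,0]>x0)&(Q[:,0]<x1)&(Q[:,1]>y0)&(Q[:,1]<y1)&(Q[:,2]>z0)&(Q[:,2]<z1)]
cl=sel(650,720,90,160,172,190)
print("clamp?",len(cl),np.median(cl,0),cl.min(0),cl.max(0))
z=lambda u,v:(120+u/4-.375,130+v/4-.375)
print("clamp top ray",plane(*z(322,133),180,c))
a=plane(*z(313,274),182,c);b=plane(*z(400,250),182,c);print("rails",a,b,np.linalg.norm(a-b),(a+b)/2)
r0=plane(*z(332,162),168,c);r1=plane(*z(372,315),168,c);t=plane(*z(394,412),182,c)
print("peg",r0,r1,t, np.degrees(np.arctan2(*(r0-r1)[[1,0]])),np.degrees(np.arctan2(*(r0-t)[[1,0]])))
for v in range(170,238,2):
    s=[(u,P[v,u].round(0)) for u in range(195,225) if P[v,u,2]>130]
    if s: print(v,[(u,*q.astype(int)) for u,q in s][:12])
# racks
for (x0,x1,y0,y1) in [(600,700,-240,-120),(590,680,-360,-280)]:
    r=sel(x0,x1,y0,y1,25,60); print("rack",len(r),r.min(0),r.max(0),np.percentile(r[:,2],[10,50,90]))
    if len(r)>5: print(cv2.minAreaRect(r[:,:2].astype(np.float32)))
```

```text
clamp? 199 [680.49633181 125.49362269 179.51593945] [665.67267276 107.54754687 172.05777542] [716.79349707 157.66442387 184.2424303 ]
clamp top ray [682.75929269 124.18870128 180.        ]
rails [604.18300027 121.2551955  182.        ] [619.33033341  76.50725602 182.        ] 47.24213996882685 [611.75666684  98.88122576 182.        ]
peg [670.39093911 120.13962598 168.        ] [586.40170596  91.08520646 168.        ] [533.01461789  72.56836621 182.        ] 19.082052791115313 19.100165120731315
170 [(195, np.int64(667), np.int64(134), np.int64(178)), (196, np.int64(668), np.int64(133), np.int64(175)), (197, np.int64(668), np.int64(131), np.int64(176)), (198, np.int64(668), np.int64(128), np.int64(176)), (199, np.int64(669), np.int64(127), np.int64(171)), (200, np.int64(669), np.int64(125), np.int64(172)), (201, np.int64(670), np.int64(124), np.int64(169)), (202, np.int64(670), np.int64(121), np.int64(169)), (203, np.int64(670), np.int64(119), np.int64(170)), (204, np.int64(672), np.int64(118), np.int64(166)), (205, np.int64(673), np.int64(117), np.int64(161)), (206, np.int64(673), n
[... 9048 characters left out ...]
, np.int64(178)), (218, np.int64(534), np.int64(73), np.int64(182)), (219, np.int64(534), np.int64(71), np.int64(183))]
234 [(218, np.int64(530), np.int64(73), np.int64(180)), (219, np.int64(531), np.int64(71), np.int64(179))]
rack 281 [ 621.570471   -209.84366466   25.05071202] [ 676.30392216 -132.82065245   53.50087233] [30.50411855 45.88421339 49.36997828]
((649.5459594726562, -171.78912353515625), (52.32720184326172, 76.58255767822266), 36.87700271606445)
rack 94 [ 618.69015881 -344.46527251   25.1741045 ] [ 645.55291769 -292.47056017   36.9155363 ] [28.8706255  32.69754773 34.73362896]
((631.6065063476562, -318.4221496582031), (19.603513717651367, 51.69693374633789), 11.195893287658691)
```

Depth agrees with the sizes given. The clamp top reads 180, the peg runs at 19.1°, the bend is about 144 mm out, the pack is 75.8 mm from the post, and rail spacing is 47 mm against 48 expected. Next I'll measure the rack and work out the hover move.

```bash
cat >> h.py <<'E'
def rel(s,pos,rpy):
    """turn(rotvec deg, tool) and shift (m, tool) from state s to world pose"""
    R0=Ro.from_euler('xyz',s['tcp_rot'],degrees=True); R1=Ro.from_euler('xyz',rpy,degrees=True)
    return (R0.inv()*R1).as_rotvec(degrees=True).round(2),(R0.inv().apply(np.asarray(pos)-s['tool_pos'])/1000).round(4)
E
python3 - <<'E'
from bench import *
import bench; print([n for n in dir(bench) if not n.startswith('_')])
from h import *
s=sense(); print([ (k,s[k]) for k in ('tool_pos','tcp_rot')])
print(rel(s,[612,99,300],[180,0,198.7]))
for n in("top0","scene0"):
    p,d,c=load(n);P=cloud(d,c)
    m=((P[...,2]>42)&(P[...,2]<54)&(P[...,0]>600)&(P[...,0]<700)&(P[...,1]>-230)&(P[...,1]<-120))
    q=P[m]; print(n,m.sum(),q.mean(0),cv2.minAreaRect(q[:,:2].astype(np.float32)))
    m=((P[...,2]>5)&(P[...,2]<14)&(P[...,0]>580)&(P[...,0]<720)&(P[...,1]>-250)&(P[...,1]<-100))
    q=P[m]; print(n,m.sum(),q.mean(0),cv2.minAreaRect(q[:,:2].astype(np.float32)))
p,d,c=load("top0"); q=p[170:240,290:370]; cv2.imwrite("pics/rackz.png",cv2.resize(q,None,fx=8,fy=8,interpolation=cv2.INTER_CUBIC))
E
```

```text
['PlanningError', 'camera_info', 'hand_in', 'nose_length', 'sense', 'snapshot']
[('tool_pos', array([269.21766347, 535.68183923, 208.74412351])), ('tcp_rot', array([-1.79913875e+02, -7.29161359e-03,  1.53313672e+02]))]
(array([-8.000e-02, -4.000e-02, -4.539e+01]), array([-0.5024, -0.2364, -0.091 ]))
top0 176 [ 649.74296122 -171.89506692   47.52392369] ((650.3333740234375, -171.8447723388672), (28.67811393737793, 74.1774673461914), 15.879768371582031)
top0 684 [ 645.84938071 -169.91992196    9.91759793] ((649.461669921875, -174.44210815429688), (72.67396545410156, 104.47711181640625), 15.72521686553955)
scene0 239 [ 652.24153388 -174.21949084   47.16464982] ((652.9617919921875, -172.60543823242188), (29.930917739868164, 76.09463500976562), 14.876981735229492)
scene0 502 [ 641.80311609 -188.62353982   10.32854745] ((656.0582885742188, -186.6083984375), (70.92488861083984, 129.49354553222656), 15.57046127319336)
```

View pics/rackz.png

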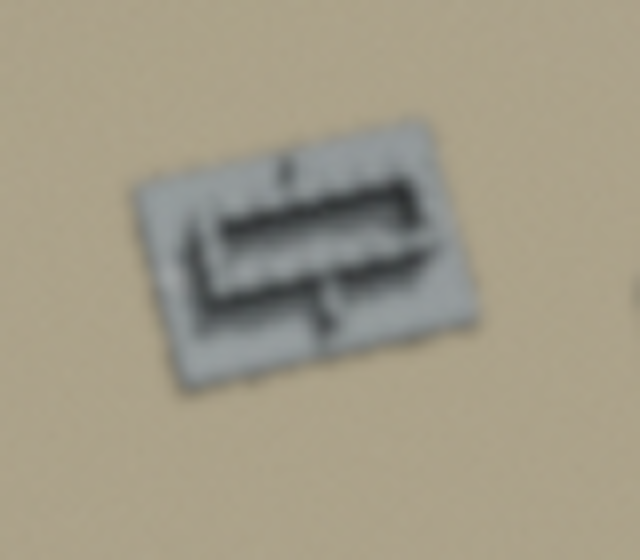

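The rack image shows the pocket's long axis tilted about 15.7°, centred near (651,-172). The outer size is 28x74 mm, which is right for the larger one. Next: raise and go to the hover.

>>> jog_arm(plan=[[[0, 0, 0], [0, 0, -0.06], 1], [[0, 0, -8], [-0.04, -0.02, -0.091], 1], [[0, 0, -16], [-0.09, -0.042, -0.091], 1], [[0, 0, -24], [-0.14, -0.066, -0.091], 1], [[0, 0, -32], [-0.19, -0.09, -0.091], 1], [[0, 0, -40], [-0.24, -0.113, -0.091], 1], [[0, 0, -45.4], [-0.29, -0.137, -0.091], 1], [[0, 0, -45.4], [-0.34, -0.16, -0.091], 1], [[0, 0, -45.4], [-0.39, -0.184, -0.091], 1], [[0, 0, -45.4], [-0.44, -0.207, -0.091], 1], [[0, 0, -45.4], [-0.49, -0.231, -0.091], 1], [[0, 0, -45.4], [-0.5024, -0.2364, -0.091], 1]])

```text
time: 1.65
tool_pos: [613.2, 96.1, 299.4]
tcp_rot: [-180.0, -0.1, -161.5]
ft_force: [-0.7, 1.1, -0.3]
finger_gap: 85.3
```

```bash
cat >> h.py <<'E'
def snap(n,name):
    from bench import snapshot,camera_info
    c=camera_info(n); p,d=snapshot(n); cv2.imwrite(f"pics/{name}.png",p); np.save(f"pics/{name}.npy",d); np.save(f"pics/{name}c.npy",c); return p,d,c
E
python3 - <<'E'
from bench import *
from h import *
print(nose_length); s=sense(); print(s['time'],s['tool_pos'],s['tcp_rot'],s['ft_force'],s['joint_pos'])
snap("wrist","w1")
for n in range(3): print(sense()['tool_pos'],sense()['ft_force'])
E
```

```text
17.0
1.65 [613.24810985  96.11581849 299.43179769] [-1.79984066e+02 -9.35580290e-02 -1.61496820e+02] [-0.6968121   1.09631518 -0.25460516] [ 4.20042413e+00  9.73675459e+00  7.34951444e+01 -3.88307657e-02
  9.68548211e+01 -1.04307374e+02]
[613.29333603  96.31609022 299.47321601] [-0.6170797   0.39915451 -0.06569408]
[613.29333603  96.31609022 299.47321601] [-0.6170797   0.39915451 -0.06569408]
[613.29333603  96.31609022 299.47321601] [-0.6170797   0.39915451 -0.06569408]
```

View pics/w1.png

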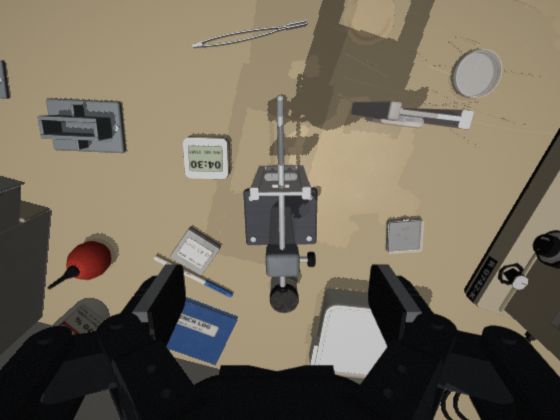

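The wrist view shows the peg from (282,245) up to its tip at (280,97), rail tops at (251,193) and (310,193), and the rack at (76,128). I'll measure from this.

Run:
```python
from h import *
p,d,c=load("w1")
cv2.imwrite("pics/w1z.png",cv2.resize(p[85:275,230:330],None,fx=3.1,fy=3.1,interpolation=cv2.INTER_CUBIC))
cv2.imwrite("pics/w1r.png",cv2.resize(p[85:165,25:140],None,fx=6,fy=6,interpolation=cv2.INTER_CUBIC))
P=cloud(d,c);Q=P.reshape(-1,3)
m=(P[...,2]>42)&(P[...,2]<54)&(P[...,0]>600)&(P[...,0]<700)&(P[...,1]>-230)&(P[...,1]<-120)
print("rack",m.sum(),cv2.minAreaRect(P[m][:,:2].astype(np.float32)))
m=(abs(P[...,2]-180)<5)&(P[...,0]>655)&(P[...,0]<720)&(abs(P[...,1]-125)<40)
print("clamp",m.sum(),np.median(P[m],0),cv2.minAreaRect(P[m][:,:2].astype(np.float32)))
g=cv2.cvtColor(p,cv2.COLOR_BGR2GRAY).astype(int)
m=(abs(P[...,2]-182)<6)&(P[...,0]>590)&(P[...,0]<635)&(P[...,1]>55)&(P[...,1]<140)
print("packtop",m.sum(),np.median(P[m],0),cv2.minAreaRect(P[m][:,:2].astype(np.float32)))
for v in range(92,186,3):
    uu=[u for u in range(270,295) if P[v,u,2]>140]
    if uu: print(v,uu[0],uu[-1],P[v,uu].mean(0).round(1))
```

```text
rack 719 ((651.6991577148438, -170.79782104492188), (28.226957321166992, 75.4344482421875), 16.078933715820312)
clamp 793 [681.7795823  125.57542808 180.31239168] ((680.7232055664062, 132.76251220703125), (25.904117584228516, 48.0565299987793), 20.822532653808594)
packtop 461 [612.11018564  99.97618356 182.12802724] ((612.2561645507812, 99.48796081542969), (12.304081916809082, 55.736270904541016), 18.603275299072266)
95 279 281 [533.8  71.9 275.2]
98 277 283 [533.7  72.9 181.5]
101 277 283 [536.   73.7 180.5]
104 277 283 [538.2  74.5 178.2]
107 277 291 [540.3  74.8 212.1]
110 277 283 [543.   76.2 173.3]
113 277 283 [545.5  77.1 170.3]
116 277 283 [548.   77.9 167.9]
119 277 283 [550.4  78.8 167.9]
122 277 286 [551.1  78.6 204.8]
125 277 283 [555.4  80.4 168.3]
128 277 283 [557.9  81.3 167.9]
131 277 283 [560.5  82.2 167.6]
134 277 283 [563.   83.  167.8]
137 277 283 [565.5  83.9 167.9]
140 278 283 [567.9  85.2 168.6]
143 278 283 [570.5  86.1 168.1]
146 278 283 [573.1  86.9 167.9]
149 278 283 [575.7  87.8 168. ]
152 278 283 [578.3  88.7 168.6]
155 278 283 [580.9  89.6 168.6]
158 278 283 [583.6  90.5 168. ]
161 278 283 [586.3  91.4 168.3]
164 278 283 [588.9  92.3 168.5]
167 278 283 [591.7  93.2 168.1]
170 278 283 [594.4  94.2 168. ]
173 278 283 [597.2  95.1 167.6]
176 278 286 [591.   92.5 210.7]
179 278 283 [602.6  96.9 168.4]
182 270 294 [609.1 101.  149.6]
185 270 294 [610.  101.1 158.4]
```

View pics/w1z.png

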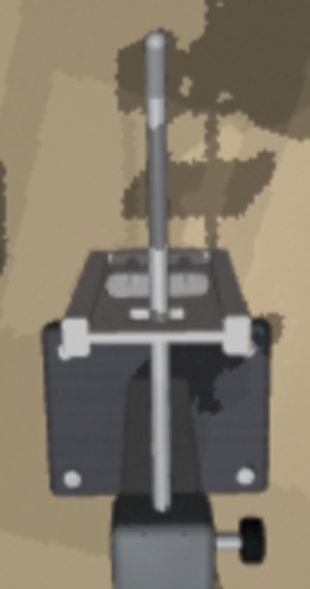

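View pics/w1r.png

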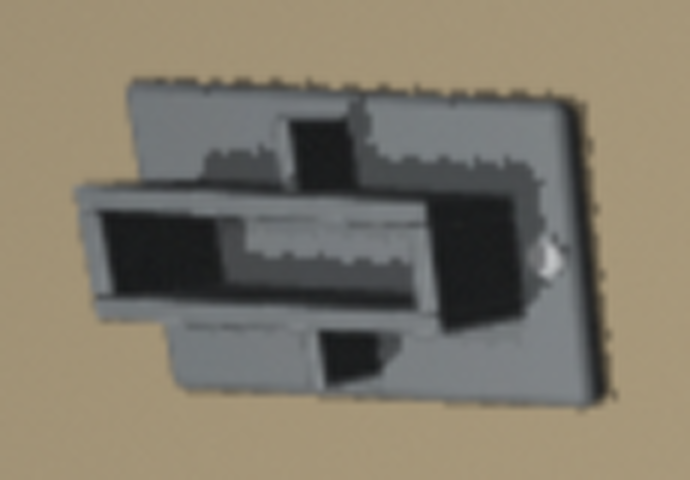

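Pack top centre is (612.3,99.5), size 12.3x55.7, yaw 18.6. The peg runs at 19.3°. The bend should lie about 69.7 mm outboard of the pack. Next: descend.

Run:
```python
from bench import *
from h import *
s=sense(); print(s['tool_pos'],s['qd'].round(2)); print(rel(s,[612.3,99.6,158],[180,0,198.7]))
```

```text
[613.29333603  96.31609022 299.47321601] [ 3.   -1.73  1.72  0.72  0.06  2.11]
(array([-0.02, -0.09, -0.18]), array([-0.0003,  0.0035,  0.1415]))
```

>>> jog_arm(plan=[[[0, 0, 0], [0, 0, 0], 1], [[0, 0, 0], [0, 0, 0.02], 1], [[0, 0, 0], [0, 0, 0.04], 1], [[0, 0, 0], [0, 0, 0.06], 1], [[0, 0, 0], [0, 0, 0.06], 1], [[0, 0, 0], [0, 0, 0.06], 1]])

```text
time: 2.45
tool_pos: [612.2, 99.3, 240.8]
tcp_rot: [-180.0, 0.0, -161.3]
ft_force: [-0.3, -0.7, 1.3]
finger_gap: 85.1
```

Run:
```python
from bench import *
from h import *
s=sense(); print(s['tool_pos'],s['qd'].round(2),s['ft_force']); print(rel(s,[612.3,99.6,158],[180,0,198.7]))
```

```text
[612.17962778  99.3490898  240.82267661] [-0.23 -0.53 -1.2   0.01  0.15  0.04] [-0.32213966 -0.70656091  1.29560808]
(array([-0.  ,  0.01,  0.02]), array([-0.0002,  0.0002,  0.0828]))
```

>>> jog_arm(plan=[[[0, 0, 0], [0, 0, 0.02], 1], [[0, 0, 0], [0, 0, 0.04], 1], [[0, 0, 0], [0, 0, 0.06], 1], [[0, 0, 0], [0, 0.0005, 0.075], 1], [[0, 0, 0], [0, 0.0005, 0.082], 1], [[0, 0, 0], [0, 0.0005, 0.082], 1], [[0, 0, 0], [0, 0.0005, 0.082], 1]])

```text
time: 3.32
tool_pos: [612.6, 99.7, 159.5]
tcp_rot: [-180.0, 0.1, -161.3]
ft_force: [-0.6, -0.6, -0.3]
finger_gap: 85.5
```

Run:
```python
from bench import *
from h import *
s=sense(); print(s['tool_pos'],s['qd'].round(2),s['ft_force'])
p,d,c=snap("wrist","w2")
P=cloud(d,c)
m=(abs(P[...,2]-182)<6)&(P[...,0]>590)&(P[...,0]<635)&(P[...,1]>60)&(P[...,1]<135)
print("packtop",m.sum(),np.median(P[m],0),cv2.minAreaRect(P[m][:,:2].astype(np.float32)))
```

```text
[612.59329731  99.73878989 159.5222147 ] [ 0.11 -0.15 -0.17  0.02 -0.1   0.11] [-0.55463767 -0.58596256 -0.29027931]
packtop 1707 [611.39388967 100.02347447 181.78760492] ((612.053466796875, 99.3530502319336), (12.50292682647705, 55.98956298828125), 19.49630355834961)
```

View pics/w2.png

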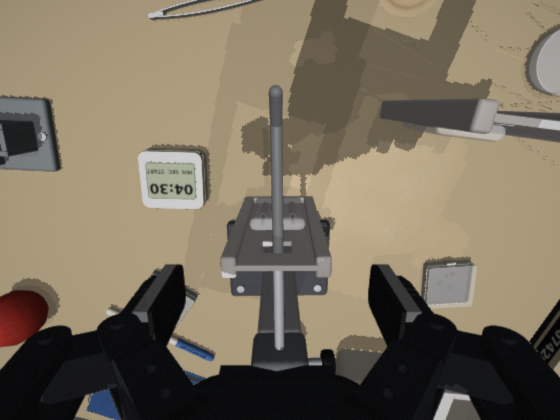

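The wrist view shows the fingers (inner edges at 183 and 370) straddling the pack (222–330) symmetrically. Next: close gently.

>>> jog_arm(plan=[[[0, 0, 0], [0, 0, 0], 0.6], [[0, 0, 0], [0, 0, 0], 0.45], [[0, 0, 0], [0, 0, 0], 0.36], [[0, 0, 0], [0, 0, 0], 0.3], [[0, 0, 0], [0, 0, 0], 0.2], [[0, 0, 0], [0, 0, 0], 0.0], [[0, 0, 0], [0, 0, 0], 0.0], [[0, 0, 0], [0, 0, 0], 0.0]], force=30)

```text
time: 4.38
tool_pos: [612.0, 99.7, 158.6]
tcp_rot: [-180.0, 0.0, -161.3]
ft_force: [0.4, 0.3, -0.7]
finger_gap: 42.8
```

Run:
```python
from bench import *
from h import *
s=sense(); print(s['tool_pos'],s['tcp_rot'],s['qd'].round(2),s['ft_force'],s['finger_gap'])
p,d,c=snap("wrist","w3"); print(sense()['ft_force'])
P=cloud(d,c)
m=(abs(P[...,2]-182)<6)&(P[...,0]>590)&(P[...,0]<635)&(P[...,1]>60)&(P[...,1]<135)
print("packtop",m.sum(),np.median(P[m],0))
m=(P[...,2]>160)&(P[...,2]<175)&(P[...,0]>560)&(P[...,0]<600)&(P[...,1]>60)&(P[...,1]<110)
print("peg",np.median(P[m],0), np.polyfit(P[m][:,0],P[m][:,1],1))
p2,d2,c2=load("w2");P2=cloud(d2,c2)
m=(P2[...,2]>160)&(P2[...,2]<175)&(P2[...,0]>560)&(P2[...,0]<600)&(P2[...,1]>60)&(P2[...,1]<110)
print("peg before",np.median(P2[m],0))
```

```text
[612.0132686   99.68957705 158.6126258 ] [-1.79999291e+02  3.50185458e-04 -1.61289908e+02] [-0.01  0.01 -0.02 -0.03 -0.09  0.  ] [ 0.36517898  0.32671559 -0.69155595] 42.79720002993895
[ 0.7662362  -0.38865053  0.65316834]
packtop 1257 [611.11348579 100.54050503 181.89528752]
peg [578.49164209  88.67572123 168.02897792] [   0.35114336 -114.44485895]
peg before [578.3816584   88.68478648 168.04499905]
```

View pics/w3.png

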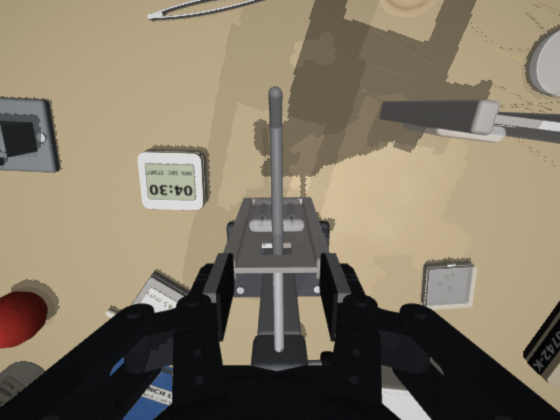

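The reported gap is 42.8, yet the picture shows the pads at the pack's width. I'll check with depth.

Run:
```python
from bench import *
from h import *
p,d,c=load("w3");P=cloud(d,c)
s=sense();print(s['finger_gap'],s['time'])
R=Ro.from_euler('xyz',s['tcp_rot'],degrees=True); T=R.inv().apply((P.reshape(-1,3)-s['tool_pos'])).reshape(P.shape)
for v in range(240,335,10):
    print(v,[(u,*T[v,u].round(0).astype(int)) for u in (210,218,224,228,232,235,238,245)])
for v in range(240,335,10):
    print(v,[(u,*T[v,u].round(0).astype(int)) for u in (312,318,322,326,330,336)])
cv2.imwrite("pics/w3z.png",cv2.resize(p[190:350,190:370],None,fx=4,fy=4,interpolation=cv2.INTER_CUBIC))
```

```text
42.54372777083252 4.425
240 [(210, np.int64(-66), np.int64(-73), np.int64(158)), (218, np.int64(-66), np.int64(-64), np.int64(158)), (224, np.int64(-66), np.int64(-58), np.int64(158)), (228, np.int64(5), np.int64(-27), np.int64(-1)), (232, np.int64(5), np.int64(-25), np.int64(0)), (235, np.int64(6), np.int64(-23), np.int64(-1)), (238, np.int64(5), np.int64(-21), np.int64(0)), (245, np.int64(1), np.int64(-19), np.int64(10))]
250 [(210, np.int64(-78), np.int64(-74), np.int64(157)), (218, np.int64(-78), np.int64(-65), np.int64(159)), (224, np.int64(5), np.int64(-27), np.int64(-13)), (228, np.int64(6), np.int64(-25), np.int64(-14)), (232, np.int64(5), np.int64(-23), np.int64(-12)), (235, np.int64(5), np.int64(-21), np.int64(-13)), (238, np.int64(4), np.int64(-20), np.int64(-11)), (245, np.int64(1), np.int64(-17), np.int64(-4))]
260 [(210, np.int64(-90), np.int64(-75), np.int64(158)), (218, np.int64(12), np.int64(-26), np.int64(-36)), (224, np.int64(11), np.int64(-24), np.int64(-35)), (228, np.int64(12), np.int64(-22), np.int64(-36)), (232, np.int64(7), np.int64(-21), np.int64(-28)), (235
[... 5435 characters left out ...]
int64(21), np.int64(-58)), (336, np.int64(4), np.int64(23), np.int64(-62))]
320 [(312, np.int64(-171), np.int64(43), np.int64(158)), (318, np.int64(-171), np.int64(51), np.int64(158)), (322, np.int64(-171), np.int64(55), np.int64(157)), (326, np.int64(-10), np.int64(21), np.int64(-50)), (330, np.int64(-3), np.int64(22), np.int64(-59)), (336, np.int64(-1), np.int64(23), np.int64(-62))]
330 [(312, np.int64(-186), np.int64(44), np.int64(159)), (318, np.int64(-186), np.int64(51), np.int64(159)), (322, np.int64(-184), np.int64(56), np.int64(157)), (326, np.int64(-185), np.int64(61), np.int64(157)), (330, np.int64(-7), np.int64(22), np.int64(-59)), (336, np.int64(-4), np.int64(23), np.int64(-63))]
```

View pics/w3z.png

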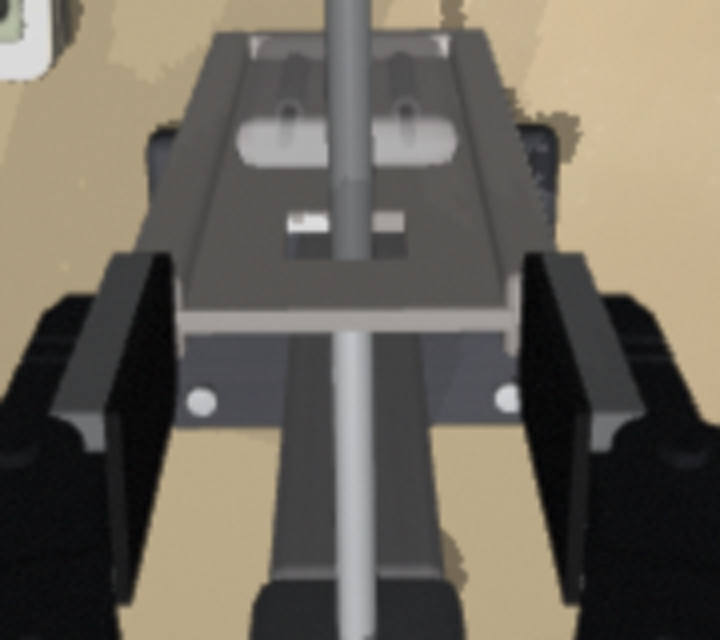

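Run:
```python
from bench import *
from h import *
p,d,c=snap("scene","s3"); P=cloud(d,c)
s=sense()
cv2.imwrite("pics/s3z.png",cv2.resize(p[60:230,170:370],None,fx=4,fy=3.5,interpolation=cv2.INTER_CUBIC))
R=Ro.from_euler('xyz',s['tcp_rot'],degrees=True)
for z in (-35,-2,17):
  for y in (-21,-28,21,28): 
    w=R.apply([0,y,z])+s['tool_pos']; print(z,y,w.round(),proj(w,c).round(1),proj(w,np.load('pics/w3c.npy',allow_pickle=True).item()).round(1))
```

```text
-35 -21 [619.  80. 194.] [253.7 157.7] [230.8 281.2]
-35 -28 [621.  73. 194.] [255.6 158.7] [215.7 281.2]
-35 21 [605. 120. 194.] [242.1 151.6] [321.1 281.2]
-35 28 [603. 126. 194.] [240.2 150.7] [336.2 281.2]
-2 -21 [619.  80. 161.] [254.3 169. ] [238.8 249.9]
-2 -28 [621.  73. 161.] [256.2 170. ] [226.3 249.9]
-2 21 [605. 120. 161.] [242.9 162.8] [313.3 249.9]
-2 28 [603. 126. 161.] [241.1 161.8] [325.7 249.9]
17 -21 [619.  80. 142.] [254.6 175.3] [242.2 236.4]
17 -28 [621.  73. 142.] [256.5 176.4] [230.9 236.4]
17 21 [605. 120. 142.] [243.4 169.1] [309.9 236.4]
17 28 [603. 126. 142.] [241.5 168.1] [321.2 236.4]
```

View pics/s3z.png

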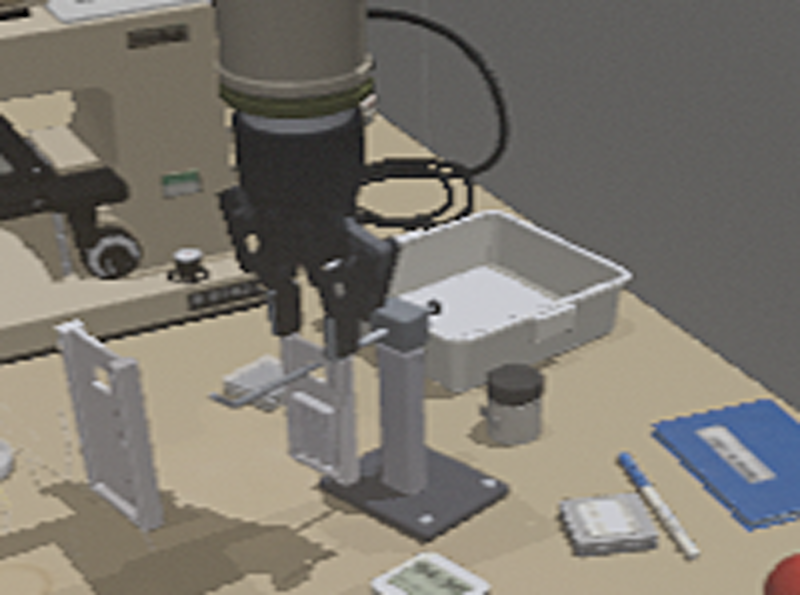

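The scene view shows the fingertips just above the rails, at image (255,161). Depth and ray agree that the tips are at z≈190, not the 141 the stated tool frame gives. The true tips are therefore about 47 mm farther back than stated, and the fingers closed on air above the pack. I'll re-open, go lower, and check visually.

>>> jog_arm(plan=[[[0, 0, 0], [0, 0, 0], 1], [[0, 0, 0], [0, 0, 0], 1], [[0, 0, 0], [0, 0, 0], 1], [[0, 0, 0], [0, 0, 0], 1], [[0, 0, 0], [0, 0, 0.01], 1], [[0, 0, 0], [0, 0, 0.02], 1], [[0, 0, 0], [0, 0, 0.03], 1], [[0, 0, 0], [0, 0, 0.03], 1]])

```text
time: 5.48
tool_pos: [610.9, 99.6, 126.7]
tcp_rot: [180.0, -0.2, -161.3]
ft_force: [-0.9, -0.3, 0.6]
finger_gap: 85.5
```

Run:
```python
from bench import *
from h import *
s=sense(); print(s['time'],s['tool_pos'],s['ft_force'],s['finger_gap'])
p,d,c=snap("scene","s4"); p2,d2,c2=snap("wrist","w4")
a=cv2.resize(p[100:210,200:310],None,fx=4.5,fy=4.5,interpolation=cv2.INTER_CUBIC)
cv2.imwrite("pics/s4z.png",a)
```

```text
5.475 [610.87595245  99.59935497 126.71572573] [-0.93027504 -0.3236629   0.61107645] 85.4502959330586
```

View pics/s4z.png

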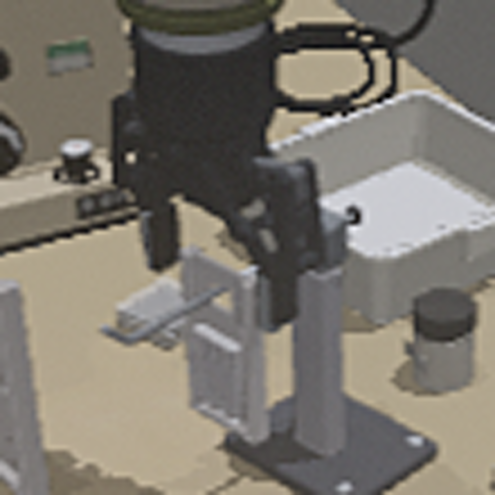

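View pics/w4.png

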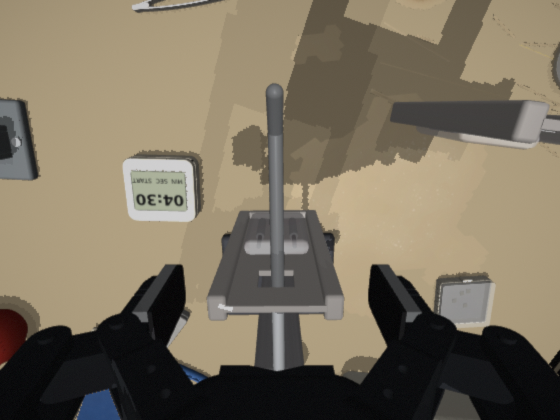

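The near fingertip is at (262,172) in the scene view, straddling the rail. I'll check its height from depth.

Run:
```python
from h import *
from bench import sense
s=sense();R=Ro.from_euler('xyz',s['tcp_rot'],degrees=True)
for n,uv in (("s4",[(260,164),(262,166),(262,168),(262,170),(262,172)]),("w4",[(174,266),(180,268),(182,280),(373,268),(378,268),(160,320),(390,320)])):
    p,d,c=load(n);P=cloud(d,c)
    for u,v in uv: print(n,u,v,P[v,u].round(1),R.inv().apply(P[v,u]-s['tool_pos']).round(1))
```

```text
s4 260 164 [621.9  50.7 190.7] [  6.3 -49.6 -62.4]
s4 262 166 [624.1  44.4 187.9] [  6.2 -56.3 -59.5]
s4 262 168 [623.4  43.3 183. ] [  7.2 -57.1 -54.6]
s4 262 170 [622.2  41.2 178.9] [  9.  -58.7 -50.5]
s4 262 172 [624.2  45.9 169.7] [  5.6 -54.9 -41.4]
w4 174 266 [614.4  54.2 169.9] [ 12.2 -43.9 -41.5]
w4 180 268 [616.5  56.4 166.8] [  9.6 -42.4 -38.5]
w4 182 280 [622.8  58.5 165.7] [  2.9 -42.5 -37.4]
w4 373 268 [588.9 137.4 167. ] [  9.7  43.1 -38.7]
w4 378 268 [586.9 137.9 170.2] [ 11.4  44.2 -41.8]
w4 160 320 [621.6  58.5 195.2] [  4.1 -42.1 -66.8]
w4 390 320 [597.  140.4 191.3] [  1.   43.3 -62.9]
```

Both views agree that the open tips are at z≈165.5, 37 mm behind the reported TCP, and symmetric in y at ±42.5. Next: 20 mm lower, then close.

>>> jog_arm(plan=[[[0, 0, 0], [0, 0, 0.01], 1], [[0, 0, 0], [0, 0, 0.02], 1], [[0, 0, 0], [0, 0, 0.02], 1], [[0, 0, 0], [0, 0, 0.02], 0.6], [[0, 0, 0], [0, 0, 0.02], 0.45], [[0, 0, 0], [0, 0, 0.02], 0.38], [[0, 0, 0], [0, 0, 0.02], 0.34], [[0, 0, 0], [0, 0, 0.02], 0.3], [[0, 0, 0], [0, 0, 0.02], 0.2], [[0, 0, 0], [0, 0, 0.02], 0.1], [[0, 0, 0], [0, 0, 0.02], 0.1]], force=30)

```text
time: 6.95
tool_pos: [612.1, 99.8, 108.8]
tcp_rot: [-180.0, 0.0, -161.3]
ft_force: [1.3, 0.9, 2.4]
finger_gap: 55.9
```

Run:
```python
from bench import *
from h import *
s=sense(); print(s['time'],s['tool_pos'],s['tcp_rot'],s['ft_force'],s['finger_gap'])
p,d,c=snap("wrist","w5");P=cloud(d,c); print(sense()['ft_force'])
m=(P[...,2]>178)&(P[...,2]<187)&(P[...,0]>590)&(P[...,0]<635)&(P[...,1]>65)&(P[...,1]<132)
print("packtop",m.sum(),np.median(P[m],0))
m=(P[...,2]>160)&(P[...,2]<175)&(P[...,0]>560)&(P[...,0]<590)&(P[...,1]>60)&(P[...,1]<110)
print("peg",np.median(P[m],0), np.polyfit(P[m][:,0],P[m][:,1],1))
```

```text
6.95 [612.13180583  99.77455153 108.78253104] [-1.79998581e+02  1.97787472e-02 -1.61287739e+02] [1.34917397 0.91364752 2.37230153] 55.93675142106221
[0.40967496 0.95951814 2.77219168]
packtop 3325 [610.37151241  99.84642367 181.7736279 ]
peg [573.8941976   87.05475723 167.94185583] [   0.35094113 -114.43942268]
```

View pics/w5.png

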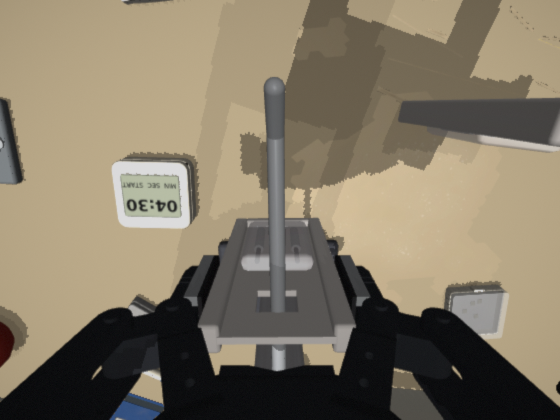

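The pack is gripped at 55.9 mm. Fz of +2.6 means it is pressing lightly on the peg. Next: a slow 5 mm lift to centre the slot on the wire.

>>> jog_arm(plan=[[[0, 0, 0], [0, 0, -0.001], 0], [[0, 0, 0], [0, 0, -0.002], 0], [[0, 0, 0], [0, 0, -0.003], 0], [[0, 0, 0], [0, 0, -0.004], 0], [[0, 0, 0], [0, 0, -0.005], 0], [[0, 0, 0], [0, 0, -0.005], 0], [[0, 0, 0], [0, 0, -0.005], 0]])

```text
time: 7.88
tool_pos: [612.0, 99.7, 113.6]
tcp_rot: [-180.0, -0.0, -161.3]
ft_force: [0.0, -0.1, 0.2]
finger_gap: 55.8
```

Run:
```python
from bench import *
from h import *
s=sense(); print(s['time'],s['tool_pos'],s['tcp_rot'],s['ft_force'],s['finger_gap'])
p,d,c=snap("wrist","w6");P=cloud(d,c); print(sense()['ft_force'],sense()['tool_pos'])
m=(P[...,2]>180)&(P[...,2]<192)&(P[...,0]>590)&(P[...,0]<635)&(P[...,1]>65)&(P[...,1]<132)
print("packtop",m.sum(),np.median(P[m],0))
m=(P[...,2]>160)&(P[...,2]<175)&(P[...,0]>560)&(P[...,0]<590)&(P[...,1]>60)&(P[...,1]<110)
print("peg",np.median(P[m],0))
p,d,c=snap("scene","s6")
cv2.imwrite("pics/s6z.png",cv2.resize(p[100:210,200:310],None,fx=5,fy=5,interpolation=cv2.INTER_CUBIC))
print(sense()['ft_force'])
```

```text
7.875 [611.99099723  99.71382564 113.58609347] [-1.79999050e+02 -3.75791488e-04 -1.61286139e+02] [ 0.02446865 -0.09961973  0.22195945] 55.77949472665379
[-0.02434454  0.47613128 -1.21933688] [611.96282198  99.70159445 113.5492206 ]
packtop 4221 [610.25489302  99.73180477 186.12427611]
peg [573.94776504  87.09083257 168.03257495]
[ 0.90680527 -0.23685121 -1.18430084]
```

View pics/s6z.png

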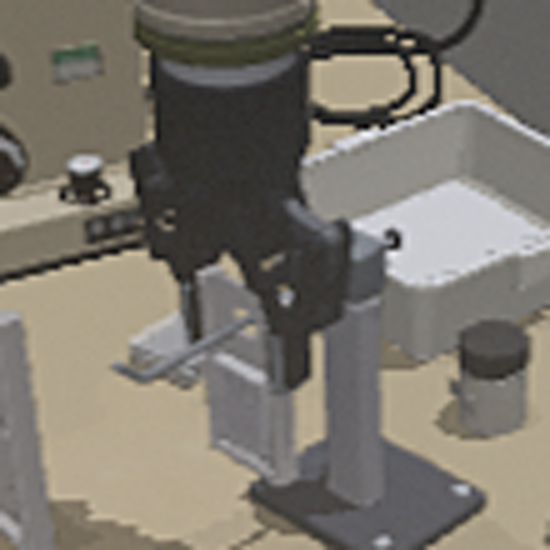

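The pack top is now at 186.1 and Fz is about -1.2 (weight only), so the slot is centred on the wire and free. Next: slide 62 mm out along the peg.

>>> jog_arm(plan=[[[0, 0, 0], [0.006, 0, 0], 0], [[0, 0, 0], [0.014, 0, 0], 0], [[0, 0, 0], [0.022, -0.0002, 0], 0], [[0, 0, 0], [0.03, -0.0003, 0], 0], [[0, 0, 0], [0.038, -0.0004, 0], 0], [[0, 0, 0], [0.046, -0.0005, 0], 0], [[0, 0, 0], [0.054, -0.0006, 0], 0], [[0, 0, 0], [0.06, -0.0007, 0], 0], [[0, 0, 0], [0.062, -0.0007, 0], 0], [[0, 0, 0], [0.062, -0.0007, 0], 0], [[0, 0, 0], [0.062, -0.0007, 0], 0]])

```text
time: 9.35
tool_pos: [553.7, 79.2, 113.6]
tcp_rot: [-180.0, 0.0, -161.3]
ft_force: [-0.5, -1.1, -0.4]
finger_gap: 55.4
```

```bash
cat > look.py <<'E'
import sys
from bench import *
from h import *
n=sys.argv[1]
s=sense(); print(s['time'],s['tool_pos'].round(2),s['tcp_rot'].round(2),s['ft_force'].round(2),s['finger_gap'].round(1))
p,d,c=snap("wrist","w"+n);P=cloud(d,c); s=sense(); print(s['ft_force'].round(2),s['tool_pos'].round(2))
u=np.array([.9436,.3311]) 
rel_=(P[...,:2]-s['tool_pos'][:2]); a=-(rel_@u); b=rel_@np.array([-u[1],u[0]])
m=(abs(a)<9)&(abs(b)<30)&(P[...,2]>172)&(abs(P[...,2]-s['tool_pos'][2]-72.5)<4); print("packtop",m.sum(),np.median(P[m],0).round(1))
# peg profile outboard
m=(a>7)&(a<40)&(abs(b)<6)&(P[...,2]>155)&(P[...,2]<195)
if m.sum()>10:
  q=P[m]; aa=a[m]
  for x in range(8,40,2):
    k=(aa>=x)&(aa<x+2)
    if k.sum()>3: print(x+1,q[k][:,2].mean().round(1),b[m][k].mean().round(1),end=' | ')
print()
p2,d2,c2=snap("scene","s"+n); P2=cloud(d2,c2)
cv2.imwrite(f"pics/s{n}z.png",cv2.resize(p2[100:220,190:310],None,fx=4.8,fy=4.8,interpolation=cv2.INTER_CUBIC))
print(sense()['ft_force'].round(2))
E
python3 look.py 7
```

```text
Traceback (most recent call last):
  File "look.py", line 5, in <module>
    s=sense(); print(s['time'],s['tool_pos'].round(2),s['tcp_rot'].round(2),s['ft_force'].round(2),s['finger_gap'].round(1))
                                                                                                   ^^^^^^^^^^^^^^^^^^^^^
AttributeError: 'float' object has no attribute 'round'
```

```bash
sed -i "s/s\['finger_gap'\].round(1)/round(s['finger_gap'],1)/" look.py; python3 look.py 7
```

```text
9.35 [553.7   79.21 113.65] [-1.8000e+02  1.0000e-02 -1.6128e+02] [-0.51 -1.08 -0.43] 55.4
[-0.26 -0.01 -0.93] [553.67  79.21 113.6 ]
packtop 3102 [552.9  79.4 186.4]
9 171.4 0.7 | 11 172.9 0.4 | 13 174.9 0.9 | 15 177.5 0.3 | 17 179.2 0.7 | 19 181.4 0.3 | 21 181.8 0.5 | 23 181.0 0.5 | 25 180.9 0.5 | 
[ 0.02  1.1  -0.91]
```

View pics/w7.png

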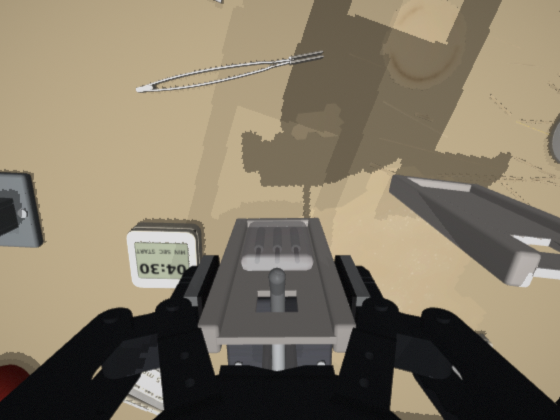

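In the wrist view the tip pokes through the slot at (277,280). The measured profile puts the bend about 7.0 mm ahead of the web (7.7 by the earlier estimate). I'll creep up to it.

>>> jog_arm(plan=[[[0, 0, 0], [0.002, 0, 0], 0], [[0, 0, 0], [0.004, 0, 0], 0], [[0, 0, 0], [0.006, -0.0001, 0], 0], [[0, 0, 0], [0.007, -0.0001, 0], 0], [[0, 0, 0], [0.007, -0.0001, 0], 0], [[0, 0, 0], [0.007, -0.0001, 0], 0]])

```text
time: 10.2
tool_pos: [547.0, 76.8, 113.6]
tcp_rot: [-180.0, 0.0, -161.3]
ft_force: [0.2, -1.2, -0.5]
finger_gap: 56.0
```

```bash
python3 look.py 8
```

```text
10.2 [546.97  76.83 113.62] [-1.8000e+02  1.0000e-02 -1.6129e+02] [ 0.22 -1.21 -0.46] 56.0
[-0.25 -0.3  -1.12] [546.96  76.83 113.63]
packtop 3093 [546.2  77.  186.5]
9 178.3 0.3 | 11 180.3 0.9 | 13 181.7 0.6 | 15 181.2 0.5 | 17 180.6 0.4 | 
[-0.38 -0.34 -0.28]
```

>>> jog_arm(plan=[[[0, 0, 0], [0.0005, 0, 0], 0], [[0, 0, 0], [0.001, 0, 0], 0], [[0, 0, 0], [0.001, 0, 0], 0], [[0, 0, 0], [0.001, 0, 0], 0]])

```text
time: 10.8
tool_pos: [545.9, 76.5, 113.6]
tcp_rot: [180.0, -0.0, -161.3]
ft_force: [-0.3, -0.2, -0.7]
finger_gap: 55.3
```

>>> jog_arm(plan=[[[0, 0, 0], [0.0005, 0, 0], 0], [[0, 0, 0], [0.001, 0, 0], 0], [[0, 0, 0], [0.001, 0, 0], 0], [[0, 0, 0], [0.001, 0, 0], 0]])

```text
time: 11.3
tool_pos: [545.0, 76.1, 113.6]
tcp_rot: [-180.0, 0.0, -161.3]
ft_force: [0.2, 0.5, -0.1]
finger_gap: 55.3
```

```bash
python3 look.py 9
```

```text
11.3 [545.03  76.14 113.62] [-180.      0.   -161.29] [ 0.18  0.55 -0.11] 55.3
[ 0.39 -0.85 -0.18] [545.03  76.16 113.61]
packtop 3109 [544.3  76.2 186.4]
9 180.5 0.1 | 11 181.6 0.7 | 13 181.2 0.5 | 15 180.4 0.3 | 
[-0.96  0.33 -0.74]
```

>>> jog_arm(plan=[[[0, 0, 0], [0.0005, 0, 0], 0], [[0, 0, 0], [0.001, 0, 0], 0], [[0, 0, 0], [0.001, 0, 0], 0], [[0, 0, 0], [0.001, 0, 0], 0]])

```text
time: 11.9
tool_pos: [544.2, 75.9, 113.7]
tcp_rot: [-180.0, 0.0, -161.3]
ft_force: [0.1, 0.4, 0.2]
finger_gap: 56.1
```

```bash
python3 look.py 10
```

```text
11.9 [544.19  75.88 113.7 ] [-1.8000e+02  1.0000e-02 -1.6129e+02] [0.11 0.41 0.17] 56.1
[1.01 0.48 0.01] [544.15  75.85 113.69]
packtop 3102 [543.4  76.1 186.5]
9 181.2 0.8 | 11 181.6 0.4 | 13 180.6 0.5 | 
[0.6  0.83 0.23]
```

Contact: Fz went from -1 to +0.2 and Fx to +0.7 at 72 mm of travel, where predicted. Next: lift to centre the slot on the ramp, then follow it at 45°.

>>> jog_arm(plan=[[[0, 0, 0], [0, 0, -0.001], 0], [[0, 0, 0], [0, 0, -0.002], 0], [[0, 0, 0], [0, 0, -0.0024], 0], [[0, 0, 0], [0.001, 0, -0.0034], 0], [[0, 0, 0], [0.002, 0, -0.0044], 0], [[0, 0, 0], [0.003, 0, -0.0054], 0], [[0, 0, 0], [0.004, 0, -0.0064], 0], [[0, 0, 0], [0.004, 0, -0.0064], 0], [[0, 0, 0], [0.004, 0, -0.0064], 0]])

```text
time: 13.12
tool_pos: [540.3, 74.6, 120.0]
tcp_rot: [180.0, 0.0, -161.3]
ft_force: [-0.1, 0.1, -0.9]
finger_gap: 55.7
```

```bash
python3 look.py 11
```

```text
13.125 [540.28  74.6  120.  ] [ 180.      0.   -161.29] [-0.13  0.1  -0.92] 55.7
[-0.45  0.76 -0.34] [540.28  74.55 119.99]
packtop 3102 [539.5  74.8 192.8]
9 180.7 0.5 | 
[ 0.01  0.19 -0.33]
```

View pics/w11.png

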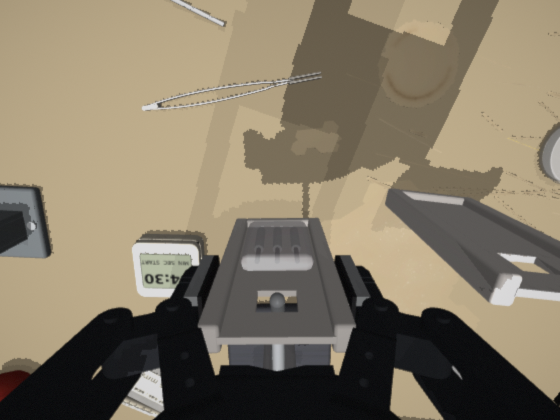

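The tip is centred in the slot at (277,299) and forces are near zero. Next: continue up the ramp.

>>> jog_arm(plan=[[[0, 0, 0], [0.001, 0, -0.0011], 0], [[0, 0, 0], [0.002, 0, -0.0021], 0], [[0, 0, 0], [0.003, 0, -0.0031], 0], [[0, 0, 0], [0.004, 0, -0.0041], 0], [[0, 0, 0], [0.005, 0, -0.0051], 0], [[0, 0, 0], [0.005, 0, -0.0051], 0]])

```text
time: 13.98
tool_pos: [535.6, 72.9, 125.2]
tcp_rot: [-180.0, 0.0, -161.3]
ft_force: [0.3, 0.3, -0.4]
finger_gap: 56.0
```

>>> jog_arm(plan=[[[0, 0, 0], [0.001, 0, -0.001], 0], [[0, 0, 0], [0.002, 0, -0.002], 0], [[0, 0, 0], [0.003, 0, -0.003], 0], [[0, 0, 0], [0.004, 0, -0.004], 0], [[0, 0, 0], [0.004, 0, -0.004], 0]])

```text
time: 14.6
tool_pos: [531.8, 71.7, 129.2]
tcp_rot: [-180.0, 0.0, -161.3]
ft_force: [0.1, -0.2, -0.4]
finger_gap: 55.3
```

```bash
python3 look.py 12
```

```text
14.6 [531.79  71.65 129.24] [-1.8000e+02  1.0000e-02 -1.6129e+02] [ 0.08 -0.2  -0.36] 55.3
[ 1.06  0.07 -0.69] [531.76  71.65 129.16]
packtop 3108 [530.9  71.8 202. ]
9 156.7 0.2 | 11 155.5 -0.3 | 
[ 0.75 -0.09 -1.28]
```

View pics/w12.png

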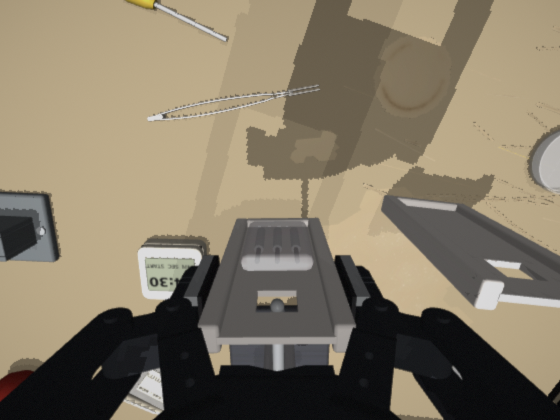

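View pics/s12z.png

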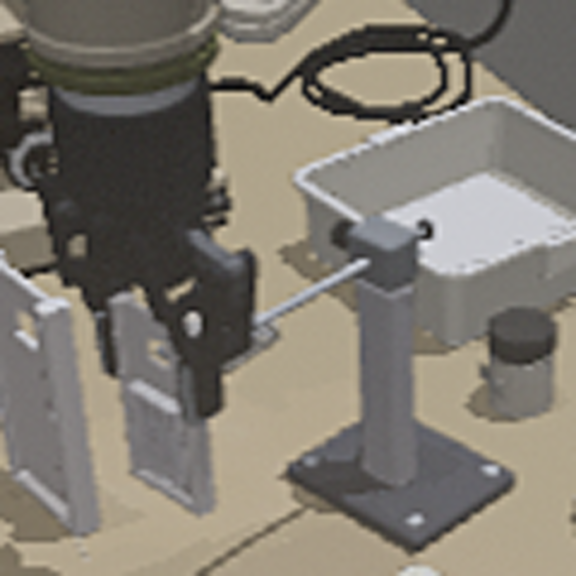

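The tip is just leaving through the slot, at (277,307). Next: clear it, then lift.

>>> jog_arm(plan=[[[0, 0, 0], [0.0015, 0, -0.0012], 0], [[0, 0, 0], [0.003, 0, -0.0024], 0], [[0, 0, 0], [0.0045, 0, -0.0036], 0], [[0, 0, 0], [0.006, 0, -0.0048], 0], [[0, 0, 0], [0.009, 0, -0.006], 0], [[0, 0, 0], [0.014, 0, -0.006], 0], [[0, 0, 0], [0.019, 0, -0.006], 0], [[0, 0, 0], [0.019, 0, -0.006], 0]])

```text
time: 15.7
tool_pos: [513.4, 65.4, 135.1]
tcp_rot: [180.0, -0.0, -161.3]
ft_force: [0.6, 0.3, -1.0]
finger_gap: 55.5
```

```bash
python3 look.py 13
python3 - <<'E'
import numpy as np
from bench import sense
s=sense(); print(np.hypot(*(s['tool_pos'][:2]-[682.5,125])))
E
```

```text
15.7 [513.36  65.45 135.05] [ 1.800e+02 -1.000e-02 -1.613e+02] [ 0.55  0.28 -1.03] 55.5
[-0.09 -0.59  0.09] [513.61  65.52 135.13]
packtop 3087 [512.7  65.5 207.9]
9 161.0 0.0 | 11 158.2 0.0 | 
[-0.7   0.4  -0.24]
178.91030884376903
```

View pics/w13.png

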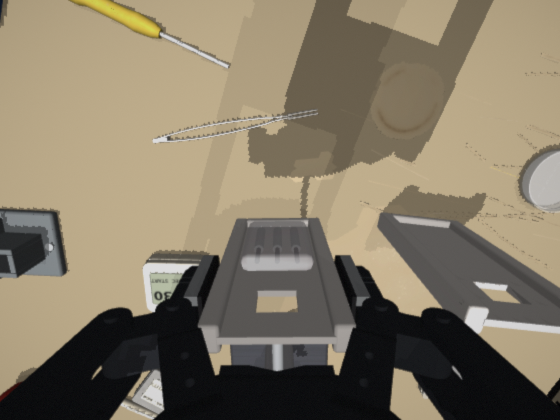

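The pack is off the peg, 179 mm from the post, and held. Next: lift, swing sideways away from the peg, and look at the rack on the way.

Run:
```python
from bench import *
from h import *
s=sense()
for w in ([513,65,195],[475,-60,195],[615,-60,195]): print(rel(s,w,[180,0,196]))
```

```text
(array([-0.  ,  0.01,  2.71]), array([ 0.0009, -0.0003, -0.0598]))
(array([-0.  ,  0.01,  2.71]), array([ 0.077 , -0.1065, -0.0599]))
(array([-0.  ,  0.01,  2.71]), array([-0.0556, -0.1514, -0.0598]))
```

>>> jog_arm(plan=[[[0, 0, 0], [0.005, 0, -0.02], 0], [[0, 0, 0], [0.01, 0, -0.045], 0], [[0, 0, 1], [0.01, -0.02, -0.06], 0], [[0, 0, 2], [0.01, -0.045, -0.06], 0], [[0, 0, 2.7], [0.01, -0.07, -0.06], 0], [[0, 0, 2.7], [0.005, -0.095, -0.06], 0], [[0, 0, 2.7], [-0.01, -0.12, -0.06], 0], [[0, 0, 2.7], [-0.03, -0.14, -0.06], 0], [[0, 0, 2.7], [-0.05, -0.15, -0.06], 0], [[0, 0, 2.7], [-0.056, -0.151, -0.06], 0], [[0, 0, 2.7], [-0.056, -0.151, -0.06], 0], [[0, 0, 2.7], [-0.056, -0.151, -0.06], 0]])

```text
time: 17.3
tool_pos: [614.7, -59.4, 195.0]
tcp_rot: [180.0, -0.0, -164.0]
ft_force: [0.7, 0.5, -0.7]
finger_gap: 55.5
```

```bash
cat > rk.py <<'E'
import sys
from h import *
from bench import *
n=sys.argv[1]; s=sense(); print(s['time'],s['tool_pos'].round(2),s['tcp_rot'].round(2),s['ft_force'].round(1),round(s['finger_gap'],1))
p,d,c=snap("wrist",n);P=cloud(d,c)
m=(P[...,2]>44)&(P[...,2]<53)&(P[...,0]>600)&(P[...,0]<700)&(P[...,1]>-230)&(P[...,1]<-120)
r=cv2.minAreaRect(P[m][:,:2].astype(np.float32)); print("rim",m.sum(),r,np.median(P[m],0))
m=(P[...,2]>6)&(P[...,2]<14)&(P[...,0]>580)&(P[...,0]<720)&(P[...,1]>-250)&(P[...,1]<-100)
print("foot",m.sum(),cv2.minAreaRect(P[m][:,:2].astype(np.float32)))
E
python3 rk.py w14
```

```text
17.3 [614.71 -59.41 194.99] [ 1.7999e+02 -2.0000e-02 -1.6398e+02] [ 0.7  0.5 -0.7] 55.5
rim 1038 ((651.4841918945312, -171.259033203125), (28.00833511352539, 74.11126708984375), 15.865987777709961) [ 652.23186396 -172.25951827   48.31335883]
foot 3161 ((651.1893920898438, -171.2525177001953), (69.58100128173828, 99.9859619140625), 15.898558616638184)
```

View pics/w14.png

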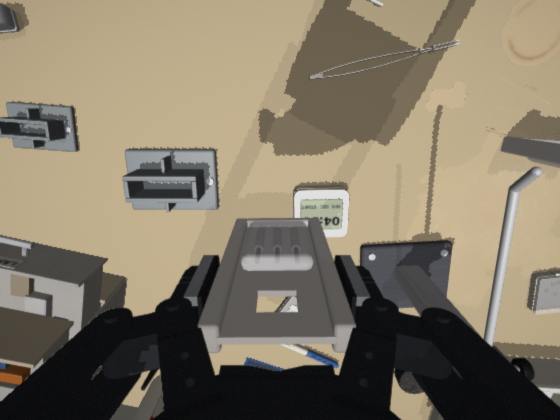

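The rim (28.0x74.1) and foot (69.6x100.0) both centre at (651.3,-171.25), yaw 15.9. Next, the pack's position in the hand.

Run:
```python
from h import *
from bench import *
p,d,c=load("w14");P=cloud(d,c);s=sense()
R=Ro.from_euler('xyz',s['tcp_rot'],degrees=True);T=R.inv().apply(P.reshape(-1,3)-s['tool_pos']).reshape(P.shape)
m=(abs(T[...,2]+72.8)<2.5)&(abs(T[...,0])<12)&(abs(T[...,1])<27.9)
print(m.sum(),cv2.minAreaRect(T[m][:,:2].astype(np.float32)),T[m].min(0),T[m].max(0))
for v in (300,320,325,330,335,338,341,343): print(v,[(u,*T[v,u].round(1)) for u in (212,240,277,315,345)])
for v in range(222,270,8): print(v,[(u,*T[v,u].round(1)) for u in (245,277,310)])
print(rel(s,[651.3,-171.2,130],[180,0,195.9]))
```

```text
2513 ((0.427274227142334, 0.8597373962402344), (55.78776931762695, 17.2154541015625), 84.309326171875) [ -7.08647411 -27.53285382 -75.14941455] [ 11.75847596  27.76262514 -70.30207143]
300 [(212, np.float64(6.0), np.float64(-24.9), np.float64(-58.3)), (240, np.float64(1.4), np.float64(-14.9), np.float64(-51.7)), (277, np.float64(-167.1), np.float64(1.1), np.float64(193.7)), (315, np.float64(0.9), np.float64(16.2), np.float64(-51.0)), (345, np.float64(6.3), np.float64(26.7), np.float64(-58.8))]
320 [(212, np.float64(5.8), np.float64(-22.7), np.float64(-70.0)), (240, np.float64(0.7), np.float64(-13.7), np.float64(-63.4)), (277, np.float64(1.3), np.float64(0.4), np.float64(-64.2)), (315, np.float64(1.3), np.float64(14.6), np.float64(-64.3)), (345, np.float64(6.4), np.float64(24.2), np.float64(-70.9))]
325 [(212, np.float64(5.6), np.float64(-22.2), np.float64(-72.4)), (240, np.float64(0.4), np.float64(-13.4), np.float64(-65.9)), (277, np.float64(1.2), np.float64(0.4), np.float64(-66.9)), (315, np.float64(1.9), np.float64(14.2), np.float64(-67.9)), (345, np.float64(5.4), np.float64(24.0),
[... 2070 characters left out ...]
4(-7.3)), (310, np.float64(1.5), np.float64(20.4), np.float64(11.4))]
246 [(245, np.float64(8.4), np.float64(-16.1), np.float64(-14.5)), (277, np.float64(9.7), np.float64(0.5), np.float64(-17.3)), (310, np.float64(7.3), np.float64(17.8), np.float64(-12.2))]
254 [(245, np.float64(9.0), np.float64(-15.1), np.float64(-24.9)), (277, np.float64(9.8), np.float64(0.4), np.float64(-26.4)), (310, np.float64(9.0), np.float64(16.5), np.float64(-24.9))]
262 [(245, np.float64(6.1), np.float64(-14.9), np.float64(-27.5)), (277, np.float64(7.1), np.float64(0.4), np.float64(-29.4)), (310, np.float64(6.8), np.float64(16.2), np.float64(-28.9))]
(array([-0.  , -0.01,  0.12]), array([-0.0043, -0.1176,  0.0652]))
```

The pack sits centred and upright in the hand: rail face +6 at both top and bottom, y offset about 0.4 mm. Its underside is 37 mm below the reported TCP height, so floor contact should come at TCP z≈47. Next: move above the pocket.

>>> jog_arm(plan=[[[0, 0, 0.1], [0, -0.02, 0], 0], [[0, 0, 0.1], [-0.002, -0.05, 0], 0], [[0, 0, 0.1], [-0.004, -0.08, 0.01], 0], [[0, 0, 0.1], [-0.0043, -0.105, 0.03], 0], [[0, 0, 0.1], [-0.0043, -0.118, 0.05], 0], [[0, 0, 0.1], [-0.0043, -0.118, 0.065], 0], [[0, 0, 0.1], [-0.0043, -0.118, 0.08], 0], [[0, 0, 0.1], [-0.0043, -0.118, 0.08], 0], [[0, 0, 0.1], [-0.0043, -0.118, 0.08], 0]])

```text
time: 18.48
tool_pos: [652.3, -171.1, 115.9]
tcp_rot: [-180.0, 0.0, -164.0]
ft_force: [0.0, -0.4, -0.8]
finger_gap: 55.9
```

Run:
```python
from h import *
from bench import *
s=sense();print(s['time'],s['tool_pos'],s['tcp_rot'],s['ft_force'],s['qd'].round(1)); print(rel(s,[651.3,-171.2,58],[180,0,195.9]))
p,d,c=snap("scene","s15"); cv2.imwrite("pics/s15z.png",cv2.resize(p[170:310,240:400],None,fx=4.5,fy=4,interpolation=cv2.INTER_CUBIC))
snap("wrist","w15")
```

```text
18.475 [ 652.32923019 -171.13556975  115.88958717] [-1.79970270e+02  4.56728417e-02 -1.64036358e+02] [ 0.04947976 -0.42130124 -0.82965467] [-0.1 -0.4 -0.7  0.  -0.1 -0. ]
(array([-0.03,  0.05,  0.06]), array([0.0011, 0.0003, 0.0579]))
```

View pics/s15z.png

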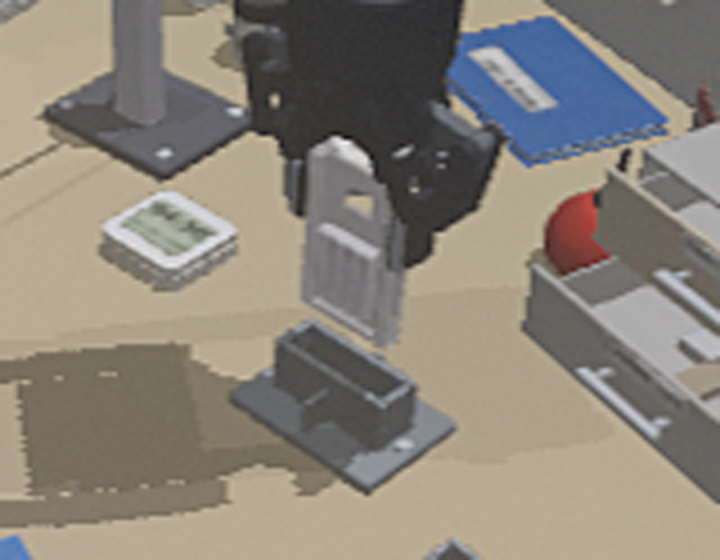

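View pics/w15.png

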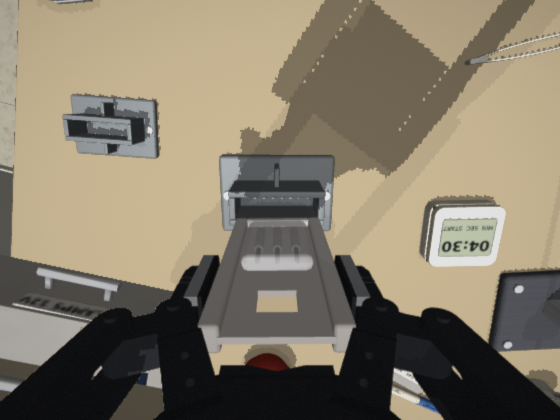

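The pack hangs square above the pocket. Next: descend to just inside the rim.

>>> jog_arm(plan=[[[0, 0, 0], [0.0005, 0, 0.01], 0], [[0, 0, 0], [0.0005, 0, 0.018], 0], [[0, 0, 0], [0.0005, 0, 0.022], 0], [[0, 0, 0], [0.0005, 0, 0.022], 0], [[0, 0, 0], [0.0005, 0, 0.022], 0]])

```text
time: 19.2
tool_pos: [651.6, -171.9, 93.3]
tcp_rot: [-180.0, 0.0, -164.1]
ft_force: [-0.5, -0.9, -1.5]
finger_gap: 55.9
```

Run:
```python
from h import *
from bench import *
s=sense();print(s['time'],s['tool_pos'],s['tcp_rot'],s['ft_force'],s['qd'].round(1)); print(rel(s,[651.3,-171.2,58],[180,0,195.9]))
p,d,c=snap("scene","s16"); cv2.imwrite("pics/s16z.png",cv2.resize(p[170:310,240:400],None,fx=4.5,fy=4,interpolation=cv2.INTER_CUBIC))
```

```text
19.2 [ 651.59412893 -171.93320886   93.32287871] [-1.79989708e+02  1.40696344e-02 -1.64091196e+02] [-0.49592353 -0.90297372 -1.48921262] [ 0.2 -0.3 -0.3  0.1  0.1 -0.1]
(array([-0.01,  0.01,  0.01]), array([0.0001, 0.0008, 0.0353]))
```

View pics/s16z.png

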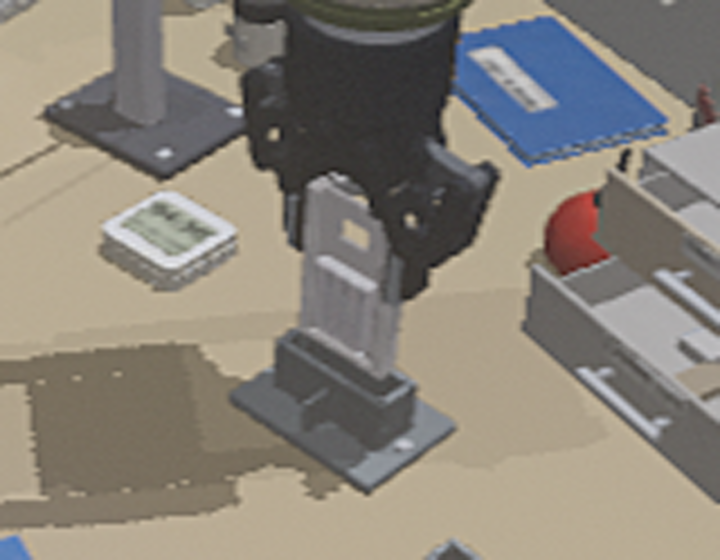

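The pack bottom is aligned at the pocket mouth. Next: lower to about 6 mm above the floor.

>>> jog_arm(plan=[[[0, 0, 0], [0, 0.0003, 0.008], 0], [[0, 0, 0], [0, 0.0003, 0.016], 0], [[0, 0, 0], [0, 0.0003, 0.024], 0], [[0, 0, 0], [0, 0.0003, 0.032], 0], [[0, 0, 0], [0, 0.0003, 0.038], 0], [[0, 0, 0], [0, 0.0003, 0.04], 0], [[0, 0, 0], [0, 0.0003, 0.04], 0], [[0, 0, 0], [0, 0.0003, 0.04], 0]])

```text
time: 20.25
tool_pos: [651.7, -171.7, 53.6]
tcp_rot: [-180.0, 0.0, -164.1]
ft_force: [1.1, -0.3, -1.5]
finger_gap: 55.8
```

>>> jog_arm(plan=[[[0, 0, 0], [0, 0, 0.0015], 0], [[0, 0, 0], [0, 0, 0.003], 0], [[0, 0, 0], [0, 0, 0.004], 0], [[0, 0, 0], [0, 0, 0.004], 0], [[0, 0, 0], [0, 0, 0.004], 0]])

```text
time: 20.88
tool_pos: [651.4, -171.6, 49.1]
tcp_rot: [180.0, 0.0, -164.1]
ft_force: [-0.7, 0.2, -1.2]
finger_gap: 55.8
```

>>> jog_arm(plan=[[[0, 0, 0], [0, 0, 0.0005], 0], [[0, 0, 0], [0, 0, 0.001], 0], [[0, 0, 0], [0, 0, 0.001], 0], [[0, 0, 0], [0, 0, 0.001], 0]])

```text
time: 21.38
tool_pos: [651.4, -171.6, 48.1]
tcp_rot: [180.0, 0.0, -164.1]
ft_force: [0.0, -0.2, -0.2]
finger_gap: 55.3
```

>>> jog_arm(plan=[[[0, 0, 0], [0, 0, 0.0005], 0], [[0, 0, 0], [0, 0, 0.0005], 0], [[0, 0, 0], [0, 0, 0.0005], 0]])

```text
time: 21.75
tool_pos: [651.4, -171.6, 47.6]
tcp_rot: [-180.0, 0.0, -164.1]
ft_force: [0.2, -0.6, -0.9]
finger_gap: 55.6
```

>>> jog_arm(plan=[[[0, 0, 0], [0, 0, 0.0005], 0], [[0, 0, 0], [0, 0, 0.0005], 0], [[0, 0, 0], [0, 0, 0.0005], 0]])

```text
time: 22.12
tool_pos: [651.5, -171.6, 47.4]
tcp_rot: [-180.0, 0.0, -164.1]
ft_force: [-0.3, 0.1, 2.3]
finger_gap: 55.8
```

>>> jog_arm(plan=[[[0, 0, 0], [0, 0, 0.0005], 0], [[0, 0, 0], [0, 0, 0.0005], 0], [[0, 0, 0], [0, 0, 0.0005], 0]])

```text
time: 22.5
tool_pos: [651.6, -171.5, 47.3]
tcp_rot: [-180.0, 0.0, -164.1]
ft_force: [-1.3, 1.0, 6.0]
finger_gap: 55.8
```

The pack is on the floor: Fz is +6 N and the motion stalls at TCP z 47.3 against 47 predicted. Next: back off slightly and open slowly.

>>> jog_arm(plan=[[[0, 0, 0], [0, 0, -0.0005], 0], [[0, 0, 0], [0, 0, -0.0007], 0.25], [[0, 0, 0], [0, 0, -0.0007], 0.3], [[0, 0, 0], [0, 0, -0.0007], 0.36], [[0, 0, 0], [0, 0, -0.0007], 0.42], [[0, 0, 0], [0, 0, -0.0007], 0.5], [[0, 0, 0], [0, 0, -0.0007], 0.6], [[0, 0, 0], [0, 0, -0.0007], 0.7], [[0, 0, 0], [0, 0, -0.0007], 0.7]], force=20)

```text
time: 23.62
tool_pos: [651.4, -171.5, 47.3]
tcp_rot: [180.0, 0.0, -164.1]
ft_force: [-0.3, -0.1, -0.4]
finger_gap: 72.9
```

Run:
```python
from h import *
from bench import *
s=sense();print(s['time'],s['tool_pos'],s['ft_force'],s['finger_gap'])
p,d,c=snap("wrist","w17")
```

```text
23.625 [ 651.36453643 -171.54192613   47.28303465] [-0.31126937 -0.0647819  -0.37205864] 72.92713332696724
```

View pics/w17.png

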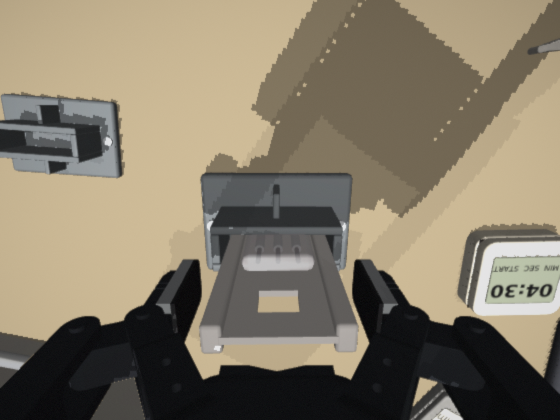

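The wrist view shows the fingers clear on both sides and the pack standing in the pocket. Next: rise straight up with the gripper full open.

>>> jog_arm(plan=[[[0, 0, 0], [0, 0, 0], 1], [[0, 0, 0], [0, 0, 0], 1], [[0, 0, 0], [0, 0, -0.005], 1], [[0, 0, 0], [0, 0, -0.02], 1], [[0, 0, 0], [0, 0, -0.045], 1], [[0, 0, 0], [0, 0, -0.075], 1], [[0, 0, 0], [0, 0, -0.11], 1], [[0, 0, 0], [0, 0, -0.13], 1], [[0, 0, 0], [0, 0, -0.14], 1], [[0, 0, 0], [0, 0, -0.14], 1], [[0, 0, 0], [0, 0, -0.14], 1]])

```text
time: 25.05
tool_pos: [650.5, -171.3, 185.4]
tcp_rot: [179.9, -0.1, -164.1]
ft_force: [-0.2, -0.6, -0.6]
finger_gap: 85.3
```

Run:
```python
from h import *
from bench import *
s=sense();print(s['time'],s['tool_pos'],s['ft_force'],s['finger_gap'])
p,d,c=snap("wrist","w18");P=cloud(d,c)
m=(abs(P[...,2]-120)<5)&(abs(P[...,0]-651)<40)&(abs(P[...,1]+171)<45)
print("packtop",m.sum(),np.median(P[m],0),cv2.minAreaRect(P[m][:,:2].astype(np.float32)))
p,d,c=snap("scene","s18"); cv2.imwrite("pics/s18z.png",cv2.resize(p[150:310,240:400],None,fx=4,fy=3.7,interpolation=cv2.INTER_CUBIC))
```

```text
25.05 [ 650.54179599 -171.29882209  185.42485032] [-0.15285702 -0.59239528 -0.58940012] 85.30911618766197
packtop 640 [ 650.97560686 -170.94426584  120.30753918] ((651.19287109375, -170.619384765625), (12.362892150878906, 56.178565979003906), 17.06165313720703)
```

View pics/s18z.png

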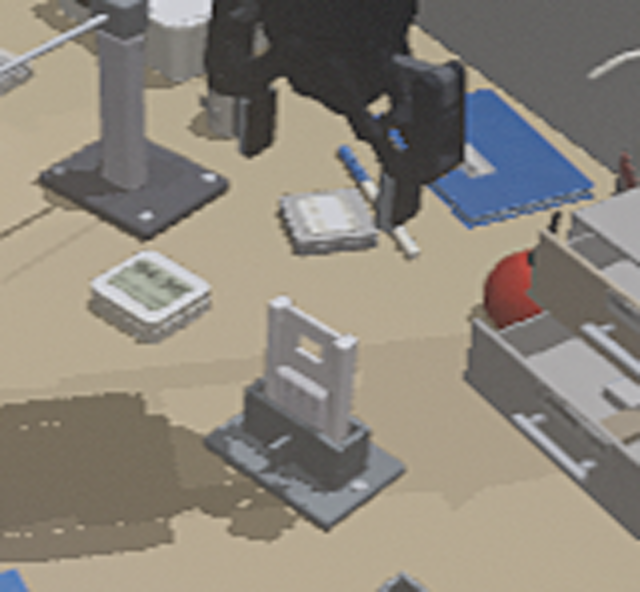

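View pics/w18.png

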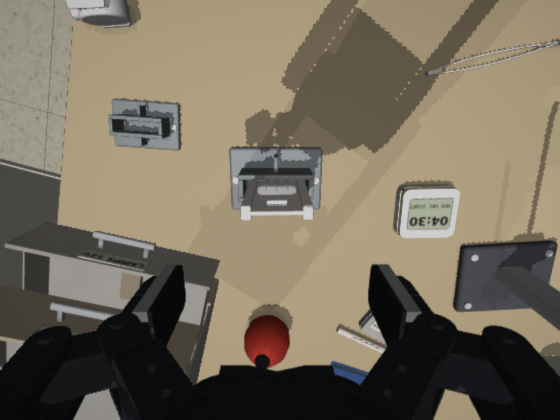

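The pack stands upright in the large pocket. Its top centre is (651.2,-170.6) against the rack at (651.3,-171.25), with height 120.3 against the 120 expected. Next: hand in.

```bash
python3 -c "
from bench import *
print(hand_in())"
```

```text
the job is handed in; nothing more can be done
None
```

The pack is off the peg and standing upright in the larger grey pocket, slot at the top, released. I handed the job in at about 25 s of the 72 s allowed; no verdict was reported.

**What I did**
- I gripped the pack at 30 N across its rails, lifted it 5 mm to centre the slot on the wire, and slid it out to the bend. Contact there was about 1–1.5 N, at 72 mm of travel against 71.5 mm predicted.
- I then followed the 45° tip up and over, with forces near zero, and held the pack 179 mm from the post.
- I lowered it into the pocket. The highest reading on reaching the floor was 6 N. I backed off slightly, opened the fingers slowly and rose clear.

**Last checks**
- **Position:** the pack's top centre is at (651.2, -170.6) against a pocket centre of (651.3, -171.25), about 0.7 mm off.
- **Height:** its top is at 120.3 mm, where 120 mm means it is standing on the floor.
- **Release:** the gripper is open at 85 mm and well clear of the pack.

**What disagreed**
- **Fingertip position:** the stated 17 mm nose length did not match the pictures. Both cameras put the tips about 37 mm behind the reported TCP when open and about 30 mm behind when part closed.
- **First grasp:** because of this my first grasp closed on air above the pack without touching it. I corrected the height from the images and gripped again.
- **Closing force:** after the second close the force reading rose to about +2.6 N, so the fingers pressed the pack lightly onto the peg, within the 10 N limit.

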